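Unlatch and open a sliding-lid chest with a pop-out T-handle

ROBOT

A 7-joint arm with a two-finger parallel gripper is mounted at the origin on a cart in front of the work surface, level with it; the furniture and walls round the work are solid. World frame = base frame: x ahead of the robot, y to its left, z up, the work surface at z = 0. Lengths are in m, angles in rad, forces in N, time in s.
With the tool pointing down it reaches from about 0.425 to 1.025 m from the base axis. Payload 3.6 kg.
Tool frame: the origin (TCP) lies at the very end of the fingers, on their centre line; the grasp point (between the pads) lies 19 mm behind it; z points along the fingers, y is the line along which they close (so a half turn about z gives the same grasp; the last joint's range is limited). The gripper opens to 85 mm and grips with 20 to 120 N. Pads are 22 mm wide; open, the fingers measure 114 mm over their backs; the gripper's body (76 mm by 85 mm) begins 54 mm behind the grasp point. The pads swing forward as they close: fully open they stand 13 mm farther back than shut.
Start: joints at [1.119, 0.591, 0.048, 1.609, -0.033, 0.943, -0.034], TCP at [0.254, -0.679, 0.231] pointing down, gripper open.
Joint ranges: [-2.69, 2.69], [-0.47, 2.24], [-1.27, 1.36], [0.19, 2.51], [-1.53, 4.68], [0.08, 2.07], [-3.09, 3.09]. Speed limits (rad/s): [2.57, 2.57, 3.14, 3.14, 3.14, 3.14, 3.14].

INTERFACE

Orientations are given as [roll, pitch, yaw] about the fixed x, y, z axes, in that order (R = Rz(yaw) Ry(pitch) Rx(roll)).
In Python, from workcell import ctrl gives the robot as it stands.
- The arm moves only by the tool jog_arm, never from a script. Its argument "increments" is a list that holds one entry, the list of rows, each a list of 6 numbers: the shift along the tool's x, y, z scaled (see below), then the turn, a rotation vector about the tool's x, y, z scaled (see below). In form: [[[tx, ty, tz, ax, ay, az], ...]]. A call has exactly 8 rows; each row is the pose to reach, as a shift and turn from the pose commanded when the call began, along the tool's axes at that moment, turning the shorter way round; what a row does not reach only later rows make up. The controller multiplies each number of a shift by 100 mm and each number of a turn by 360 degrees. A row lasts 1/8 s, in which the tool goes at most 62.5 mm and 10.7 degrees, less where a joint would pass 70% of its speed; a pose out of reach is approached as far as the arm can. A call with a number of a shift or a turn outside -1 to 1 is refused whole. A call with a gripper value outside its range is refused whole. "gripper" is the opening, from 0 (shut) to 1 (fully open), set as the call begins (left out, the last holds). The fingers move at their own pace and stop on an object; "squeeze" is the grip in N (left out, the last holds). Time passes only in rows, so rows that repeat a pose let the fingers close, or fill a call up. It gives the time, the measured TCP pose, the force, the opening and the grip force at its end, in the units of the state.
- ctrl.state(): the state, without advancing time (a new reading comes with each control period).
- ctrl.camera(name): name is "side" or "top"; returns a dict with "frame" (400x640x3 uint8, blue, green, red), "range_z" (400x640 float32, m along the optical axis (not along the pixel's ray), 0 where there is no reading), "mtx" (3x3 intrinsics, pixels), "k1" (the pictures are not rectified: a ray, as slopes to the right and down, at radius r is drawn at 1 + k1 r^2 times it, then the intrinsics apply), "rvec" (rotation vector, rad) and "tvec" (3), from world to camera coordinates, as OpenCV has them. Camera axes: x right, y down, z forward; pixel columns grow to the right and rows downward; lengths in m; the calibration is good to about 2 mm. A picture is of the moment at which its call begins.
- ctrl.sign_off(): hands the job in; it is judged then, once.
The state is a dict: "time": time; "joint_positions": joint angles; "joint_velocities": joint speeds; "joint_torque": joint torques, N m; "tool_pos": TCP position; "orientation": TCP orientation; "ft_force": force on the tool from outside, world axes, zero at the start; "ft_torque": the same for the moment, N m; "grip_width": finger opening in m; "grip_force": force on a finger pad.
Only numpy, scipy, OpenCV 4.12 (cv2) and the standard library are available. Lean on these libraries where they do the work, as an engineer would, in place of code of your own. Each camera call takes 0.05 s, during which the arm holds its last target. There are 200 camera calls.

TASK

Open the grey steel chest on the stove: press the round button on its lid, gently and only as far as it takes, until the T-handle sunk in the lid pops up; then turn the T-handle clockwise until it comes firmly up against its stop, without forcing it. With the handle turned, slide the lid to the right all the way open, let go, and leave the things standing round the chest where they are.

Things in the scene. Friction and masses are not known exactly. Their poses are not given: they have to be found in the camera images.
- chest: grey steel chest, 160 mm (its x) by 240 mm (its y), fixed to the stove; origin under its centre, z up. The steel lid's top face is 90 mm above the origin; steel rails along both long sides stand 4.5 mm above the lid. The lid slides along the chest's own -y (to the robot's right, whatever the chest's yaw).
- handle_seat (a point): point on the lid's top face, on the turning axis of the T-handle (25 mm from the lid's middle toward chest -y); axes as the chest's; moves with the lid. The handle lies in a slot 20 mm (x) by 82 mm (y) with a 1.2 mm high frame round it.
- button_seat (a point): point on the lid's top face, on the button's axis (75 mm from handle_seat toward chest +y); axes as the chest's; moves with the lid. The round button is 21 mm across, over a flat 31 mm ring. Its cap is screwed on to a different height on every chest: the top of the unpressed button stands anywhere from 11 to 29 mm above this point.
- t_bar (a point): centre of the T-handle's bar: dark steel, 76 mm long (its own y), 14 mm wide (its own x, flat sides to grip), 14 mm tall (z). Stowed, its top is 1 mm above the lid and it lies along the chest's y in the slot, too deep to grip; popped up, its centre is 26 mm above the lid (bar from 19 to 33 mm) on an 11 mm stem. It turns with the handle and moves with the lid.
- button (a joint): button travel, m, 0 = up, 0.0075 = bottomed; spring: about 2 N to start it, plus 1 N per mm. The catch lets go at about 5 mm, near 7.5 N; it bottoms at about 9.5 N. More than 25 N on the button damages it. It springs back when released; the handle stays up.
- handle (a joint): height of the T-handle, m: 0 = stowed, 0.032 = popped fully up (pushed up by a light 5 N spring once the catch lets go)
- cam (a joint): turn of the latch, rad, 0 = latched, grows as the handle is turned clockwise seen from above. It turns against about 0.12 N m friction. The stop is at a different angle on every chest, between 1.0 and 1.45 rad. The latch frees the lid past about 0.9 rad and stays where it is left.
- spindle (a joint): wind-up of the spring-like spindle between the T-bar and the latch, rad: torque on the handle divided by 8 N m per rad, clockwise positive (the bar's angle is cam + spindle). About 0.015 while turning freely. Firm against the stop means above 0.045 (0.36 N m) with the latch turned; above 0.16 (1.28 N m) the handle has been forced.
- lid (a joint): opening of the lid, m: 0 = shut, 0.09 = end stop; slides against about 3.5 N friction plus 25 N per m/s of speed and stays where it is left
- spice_box: closed round steel spice box, 178 mm across, 68 mm tall, standing on the left burner's pan support; origin under its centre
- garlic: garlic bulb, 50 mm, standing beside the chest; origin under its centre
- tumbler: steel tumbler, 68 mm across, 92 mm tall; origin under its centre
- onion: onion, 78 mm across, 85 mm tall; origin under its centre
- jar_a: spice jar, 41 mm across, 105 mm tall, behind the chest; origin under its centre
- jar_b: spice jar, 41 mm across, 105 mm tall, behind the chest; origin under its centre
- bowl: empty steel bowl, 92 mm across, 36 mm tall; origin under its centre

How it is judged:
By the outcome, as a careful person would: the job done as asked, in the order asked, and still so for the second after the job is handed in, with the robot touching nothing.
It also fails if it takes over 64 s, if anything falls off the work surface, if the arm or the gripper's body presses on something with over 40 N, if the wrist force passes 120 N, or if a joint passes its speed limit or range.

## Working session

There is one attempt and no reset: what is moved stays moved. The work goes in short steps, Python scripts to look and compute and a tool call to move; the robot and the scene stay as the last step left them, time stands still between calls to the robot, and variables do not carry over. Pictures are saved under pics/ and viewed, at most 10 in all, crops included, and the job is handed in when it is done.

Besides the shell and the picture viewer there is one more tool, called after "Emit:" as name(argument=value, ...), one argument or row to a line, values as JSON. jog_arm: Moves the arm, as the interface text tells. Its arguments: {"type":"object","properties":{"increments":{"type":"array"},"gripper":{"type":"number"},"squeeze":{"type":"number"}},"required":["increments"]}

```bash
mkdir -p pics
cat > h.py <<'E'
import numpy as np,cv2
from workcell import ctrl
from scipy.spatial.transform import Rotation as R
def cam(n):
    c=ctrl.camera(n); c['R']=cv2.Rodrigues(np.array(c['rvec'],float))[0]; c['t']=np.array(c['tvec'],float).reshape(3); return c
def undist(c,uv):
    uv=np.atleast_2d(uv).astype(float); m=np.array(c['mtx'])
    return cv2.undistortPoints(uv[:,None],m,np.array([c['k1'],0,0,0.]))[:,0]
def onplane(c,uv,z):
    n=undist(c,uv); d=np.c_[n,np.ones(len(n))]@c['R']; o=-c['R'].T@c['t']
    return o+d*((z-o[2])/d[:,2])[:,None]
def bydepth(c,uv):
    uv=np.atleast_2d(uv).astype(int); n=undist(c,uv); z=c['range_z'][uv[:,1],uv[:,0]]
    return (np.c_[n,np.ones(len(n))]*z[:,None]-c['t'])@c['R']
def cloud(c):
    v,u=np.mgrid[:400,:640]; return bydepth(c,np.c_[u.ravel(),v.ravel()]).reshape(400,640,3)
def st():
    s=ctrl.state(); print('t',s['time'],'pos',np.round(s['tool_pos'],4),'rpy',np.round(s['orientation'],4),'F',np.round(s['ft_force'],2),'T',np.round(s['ft_torque'],3),'w',s['grip_width'],s['grip_force'],'q',np.round(s['joint_positions'],3)); return s
E
python3 - <<'E'
from h import *
st()
for n in('top','side'):
    c=cam(n); cv2.imwrite(f'pics/{n}0.png',c['frame']); print(n,c['mtx'],c['k1'],-c['R'].T@c['t'],c['R'][2]); np.save(n+'0.npy',c,allow_pickle=True)
E
```

```text
t 0.0 pos [ 0.2536 -0.6783  0.2301] rpy [-3.1393e+00  1.0000e-04  3.5780e-01] F [-0.21  1.55  0.4 ] T [ 0.01   0.051 -0.023] w 0.08555010068599804 0.0 q [ 1.119  0.592  0.048  1.61  -0.033  0.943 -0.034]
top [[479.24968917   0.         315.22101653]
 [  0.         479.24968917 196.18933956]
 [  0.           0.           1.        ]] -0.044959973107202046 [0.44339205 0.21968115 1.07640147] [ 0.08257488  0.00462733 -0.99657412]
side [[422.80033573   0.         315.43670947]
 [  0.         422.80033573 197.76233984]
 [  0.           0.           1.        ]] 0.021745967623754907 [ 0.40342675 -0.67581424  0.67475198] [ 0.13225378  0.83558806 -0.53319933]
```

View pics/top0.png

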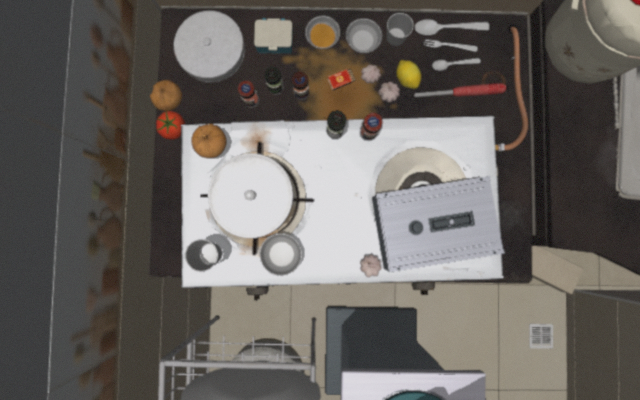

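View pics/side0.png

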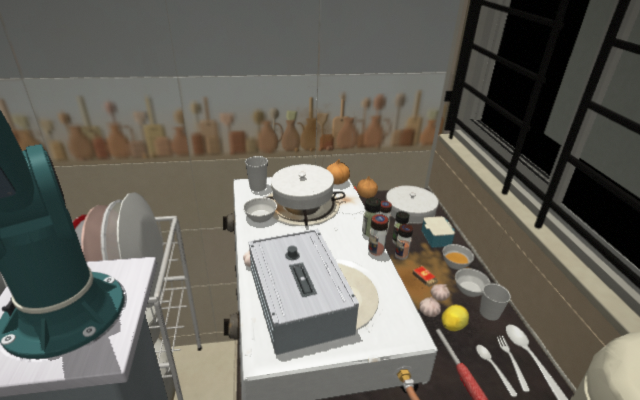

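Top view: the chest is centred at about (438,224), with the button at about (417,228) and the slot at about (452,221). In the side view the button is at about (292,252) and the slot at about (302,280).

Run:
```python
from h import *
c=np.load('top0.npy',allow_pickle=True).item(); s=np.load('side0.npy',allow_pickle=True).item()
for n,k in(('t',c),('s',s)):
    k['P']=cloud(k)
P=c['P']
print('lid z', np.median(P[195:215,400:480,2]),np.median(P[240:255,420:480,2]),'stove',np.median(P[230:250,300:350,2]))
zl=np.median(P[195:215,400:480,2])
a=cv2.resize(c['frame'][170:280,365:510],None,fx=5,fy=5,interpolation=cv2.INTER_CUBIC)
b=cv2.resize(s['frame'][225:355,240:365],None,fx=4,fy=4,interpolation=cv2.INTER_CUBIC)
cv2.imwrite('pics/a.png',a)
cv2.imwrite('pics/b.png',b)
g=cv2.cvtColor(c['frame'],cv2.COLOR_BGR2GRAY)
m=(g<75).astype(np.uint8); m[:200]=0;m[250:]=0;m[:,:400]=0;m[:,490:]=0
n,l,stt,ce=cv2.connectedComponentsWithStats(m)
for i in range(1,n):
    if stt[i,4]>20:
        print(stt[i],ce[i],onplane(c,ce[i],zl)); r=cv2.minAreaRect(np.argwhere(l==i)[:,::-1].astype(np.float32)); print(r)
print('btn z top',P[222:235,410:425,2].max(), P[228,417])
Q=s['P'];print('side lid',np.median(Q[290:310,270:285,2]),'btn',np.round(Q[240:265:2,292],3))
# chest top mask by height
m=((np.abs(P[...,2]-zl)<.02)&(P[...,1]<.1)&(P[...,0]<.8)).astype(np.uint8); m[:160]=0;m[290:]=0;m[:,:360]=0;m[:,515:]=0
n,l,stt,ce=cv2.connectedComponentsWithStats(m);i=1+stt[1:,4].argmax()
pts=P[l==i][:,:2].astype(np.float32); print(cv2.minAreaRect(pts),len(pts))
```

```text
lid z 0.08979094177625159 0.08999755664195348 stove -0.0020169409872741106
[450 214  22  13 131] [462.2519084  219.77862595] [[ 0.48202035 -0.0801519   0.08979094]]
((460.74322509765625, 219.95944213867188), (10.685934066772461, 20.2210750579834), 80.53767395019531)
[431 218  17  12 101] [438.69306931 223.71287129] [[ 0.47304462 -0.03123292  0.08979094]]
((439.4800109863281, 223.63999938964844), (9.838700294494629, 16.457462310791016), 79.69515228271484)
[411 222   6  10  27] [412.74074074 226.37037037] [[0.46662138 0.02241627 0.08979094]]
((412.9117126464844, 226.1470489501953), (4.230144500732422, 9.43647575378418), 12.528807640075684)
btn z top 0.11266436457462248 [0.46298585 0.01818067 0.11165674]
side lid 0.09176506004277074 btn [[ 0.471  0.067  0.093]
 [ 0.471  0.062  0.092]
 [ 0.47   0.055  0.091]
 [ 0.467  0.024  0.111]
 [ 0.466  0.017  0.111]
 [ 0.466  0.011  0.111]
 [ 0.466  0.008  0.107]
 [ 0.466  0.01   0.1  ]
 [ 0.466  0.008  0.097]
 [ 0.465  0.006  0.093]
 [ 0.465  0.001  0.092]
 [ 0.464 -0.002  0.089]
 [ 0.463 -0.013  0.093]]
((0.4735907316207886, -0.03326192498207092), (0.16248251497745514, 0.24144944548606873), 10.402148246765137) 9038
```

View pics/a.png

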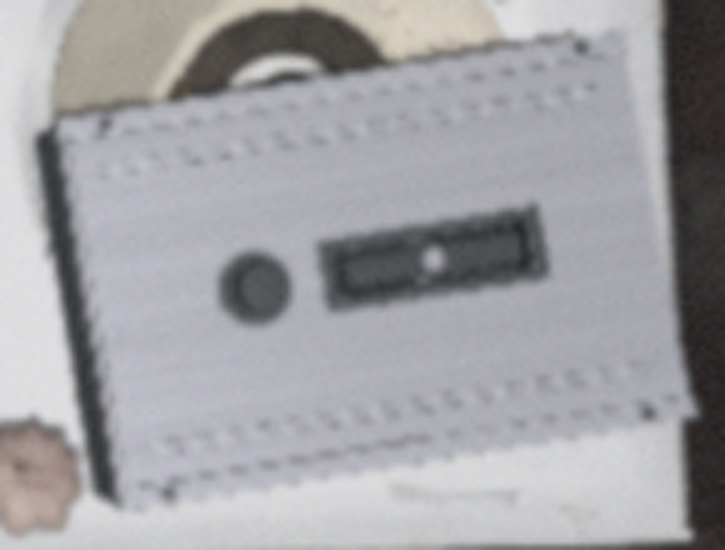

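View pics/b.png

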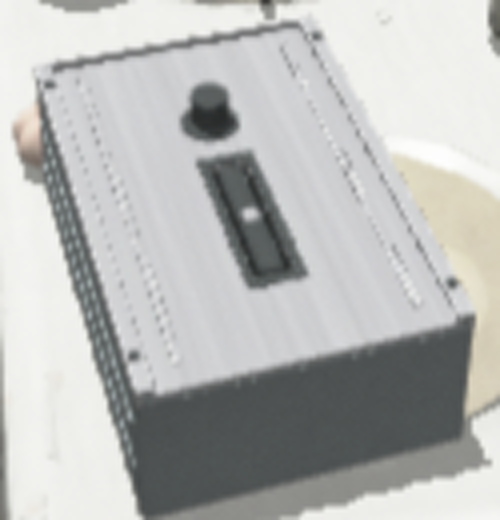

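Both crops agree. In the top view the stem dot is at about (451.6,222.0) and the button cap at about (417,227.4). In the side view the dot is at about (302.5,278.2) and the button top at about (292.5,249.2).

```bash
cat >> h.py <<'E'
def rel(pos,yaw=None,p0=None,y0=None):
    s=ctrl.state(); o=s['orientation']; p=np.array(s['tool_pos'])
    M=R.from_euler('xyz',o)
    d=M.inv().apply(np.array(pos)-p)/.1
    r=np.zeros(3)
    if yaw is not None: r=(M.inv()*R.from_euler('xyz',[np.pi,0,yaw])).as_rotvec()/(2*np.pi)
    print('rel',np.round(d,4),np.round(r,4))
E
python3 - <<'E'
from h import *
c=np.load('top0.npy',allow_pickle=True).item(); s=np.load('side0.npy',allow_pickle=True).item()
print('seat',onplane(c,[451.3,221.7],.09),onplane(s,[302.1,277.9],.09))
print('btn',onplane(c,[416.7,227.1],.1115),onplane(s,[292.1,248.9],.1115))
a=onplane(c,[[430.2,224.7],[472.7,218.1]],.09);d=a[1]-a[0];print('slot yaw',np.degrees(np.arctan2(d[0],-d[1])),a.mean(0))
th=np.radians(10.4);C=np.array([.4736,-.0333]);yv=np.array([-np.sin(th),np.cos(th)])
print('from rect seat',C-.025*yv,'btn',C+.05*yv)
st();rel([.466,.017,.20],np.pi/2+th)
E
```

```text
seat [[ 0.47764737 -0.05732194  0.09      ]] [[ 0.47985347 -0.05286402  0.09      ]]
btn [[0.46478682 0.01875884 0.1115    ]] [[0.46626899 0.01336627 0.1115    ]]
slot yaw 9.751744706106312 [ 0.4782786  -0.05773013  0.09      ]
from rect seat [ 0.47811298 -0.05788929] btn [0.46457404 0.01587857]
t 0.1 pos [ 0.2536 -0.6784  0.2302] rpy [-3.1395e+00  1.0000e-04  3.5780e-01] F [-0.12  0.04  0.07] T [ 0.04   0.011 -0.02 ] w 0.0855784579203582 0.0 q [ 1.12   0.592  0.048  1.61  -0.033  0.943 -0.034]
rel [ 4.4247 -5.769   0.3137] [-3.000e-04 -2.000e-04 -2.219e-01]
```

Emit:
jog_arm(
  increments=[
    [[0.1, -0.12, 0, 0, 0, 0], [0.2, -0.24, 0, 0, 0, 0], [0.3, -0.36, 0, 0, 0, 0], [0.4, -0.48, 0, 0, 0, 0], [0.5, -0.6, 0, 0, 0, 0], [0.6, -0.72, 0, 0, 0, 0], [0.7, -0.84, 0, 0, 0, 0], [0.74, -0.96, 0, 0, 0, 0]],
  ],
  gripper=0,
  squeeze=40,
)

```text
time: 1.1
tool_pos: [0.2904, -0.5621, 0.2313]
orientation: [3.141, -0.0, 0.359]
ft_force: [0.3, -0.5, -0.6]
grip_width: -0.0002
grip_force: 0.0
```

Emit:
jog_arm(
  increments=[
    [[0.1, -0.12, 0, 0, 0, 0], [0.2, -0.24, 0, 0, 0, 0], [0.3, -0.36, 0, 0, 0, 0], [0.4, -0.48, 0, 0, 0, 0], [0.5, -0.6, 0, 0, 0, 0], [0.6, -0.72, 0, 0, 0, 0], [0.7, -0.84, 0, 0, 0, 0], [0.74, -0.96, 0, 0, 0, 0]],
  ],
)

```text
time: 2.1
tool_pos: [0.326, -0.4463, 0.2313]
orientation: [3.141, -0.0, 0.359]
ft_force: [0.2, -0.2, 0.6]
grip_width: 0.0002
grip_force: 0.0
```

Emit:
jog_arm(
  increments=[
    [[0.1, -0.12, 0, 0, 0, 0], [0.2, -0.24, 0, 0, 0, 0], [0.3, -0.36, 0, 0, 0, 0], [0.4, -0.48, 0, 0, 0, 0], [0.5, -0.6, 0, 0, 0, 0], [0.6, -0.72, 0, 0, 0, 0], [0.7, -0.84, 0, 0, 0, 0], [0.74, -0.96, 0, 0, 0, 0]],
  ],
)

```text
time: 3.1
tool_pos: [0.3616, -0.3305, 0.2313]
orientation: [3.141, -0.0, 0.359]
ft_force: [-0.0, 0.0, -0.1]
grip_width: -0.0002
grip_force: 0.0
```

Emit:
jog_arm(
  increments=[
    [[0.1, -0.12, 0, 0, 0, 0], [0.2, -0.24, 0, 0, 0, 0], [0.3, -0.36, 0, 0, 0, 0], [0.4, -0.48, 0, 0, 0, 0], [0.5, -0.6, 0, 0, 0, 0], [0.6, -0.72, 0, 0, 0, 0], [0.7, -0.84, 0, 0, 0, 0], [0.74, -0.96, 0, 0, 0, 0]],
  ],
)

```text
time: 4.1
tool_pos: [0.3973, -0.2147, 0.2313]
orientation: [3.141, -0.0, 0.359]
ft_force: [-0.6, -0.4, -0.4]
grip_width: -0.0004
grip_force: 0.0
```

Emit:
jog_arm(
  increments=[
    [[0.1, -0.12, 0, 0, 0, 0], [0.2, -0.24, 0, 0, 0, 0], [0.3, -0.36, 0, 0, 0, 0], [0.4, -0.48, 0, 0, 0, 0], [0.5, -0.6, 0, 0, 0, 0], [0.6, -0.72, 0, 0, 0, 0], [0.7, -0.84, 0, 0, 0, 0], [0.74, -0.96, 0, 0, 0, 0]],
  ],
)

```text
time: 5.1
tool_pos: [0.4324, -0.0991, 0.2313]
orientation: [3.142, -0.0, 0.358]
ft_force: [0.1, 0.4, 1.0]
grip_width: 0.0001
grip_force: 0.0
```

Emit:
jog_arm(
  increments=[
    [[0.09, -0.12, 0, 0, 0, -0.028], [0.18, -0.24, 0.04, 0, 0, -0.056], [0.28, -0.36, 0.08, 0, 0, -0.083], [0.37, -0.48, 0.12, 0, 0, -0.111], [0.46, -0.6, 0.16, 0, 0, -0.139], [0.55, -0.72, 0.2, 0, 0, -0.166], [0.65, -0.84, 0.25, 0, 0, -0.194], [0.72, -0.96, 0.3, 0, 0, -0.222]],
  ],
)

```text
time: 6.1
tool_pos: [0.466, 0.0157, 0.2012]
orientation: [-3.141, 0.0, 1.758]
ft_force: [0.9, -0.0, 1.0]
grip_width: -0.0005
grip_force: 0.0
```

Run:
```python
from h import *
st();rel([.465,.016,.125],np.pi/2+np.radians(10.2))
c=cam('side');cv2.imwrite('pics/s1.png',cv2.resize(c['frame'][150:350,190:450],None,fx=3,fy=3))
```

```text
t 6.1 pos [0.466  0.0157 0.2012] rpy [-3.1415e+00  3.0000e-04  1.7581e+00] F [ 0.89 -0.03  0.98] T [-0.012 -0.049 -0.044] w -0.0005345339848521843 0.0 q [ 0.225  0.342 -0.443  2.19   0.239  0.654 -0.2  ]
rel [ 0.0047 -0.0088  0.7616] [-0.      0.0001  0.0015]
```

View pics/s1.png

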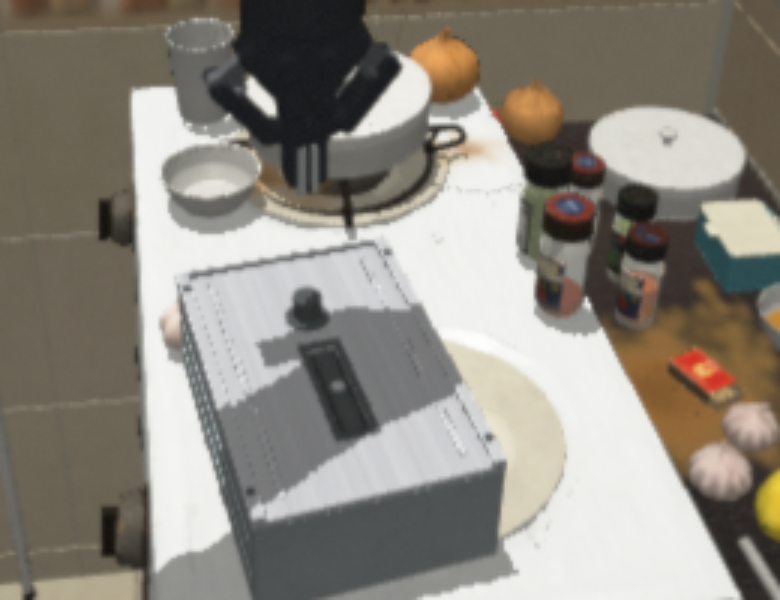

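The closed fingertips, at about (308,185), hang directly above the button at about (308,295). I'll descend and press in small steps.

Emit:
jog_arm(
  increments=[
    [[0, 0, 0.15, 0, 0, 0], [0, 0, 0.35, 0, 0, 0], [0, 0, 0.55, 0, 0, 0], [0, 0, 0.7, 0, 0, 0], [0, 0, 0.78, 0, 0, 0], [0, 0, 0.82, 0, 0, 0], [0, 0, 0.84, 0, 0, 0], [0, 0, 0.84, 0, 0, 0]],
  ],
)

```text
time: 7.15
tool_pos: [0.4664, 0.0153, 0.1175]
orientation: [3.141, 0.0, 1.753]
ft_force: [-0.7, 0.1, 0.1]
grip_width: -0.0
grip_force: 0.0
```

Emit:
jog_arm(
  increments=[
    [[0, 0, 0.01, 0, 0, 0], [0, 0, 0.02, 0, 0, 0], [0, 0, 0.03, 0, 0, 0], [0, 0, 0.04, 0, 0, 0], [0, 0, 0.05, 0, 0, 0], [0, 0, 0.06, 0, 0, 0], [0, 0, 0.07, 0, 0, 0], [0, 0, 0.07, 0, 0, 0]],
  ],
)

```text
time: 8.15
tool_pos: [0.4661, 0.0152, 0.1102]
orientation: [-3.141, -0.0, 1.753]
ft_force: [-0.1, -0.3, -0.2]
grip_width: -0.0004
grip_force: 0.0
```

Not touching yet, so I go on slowly.

Emit:
jog_arm(
  increments=[
    [[0, 0, 0.005, 0, 0, 0], [0, 0, 0.01, 0, 0, 0], [0, 0, 0.015, 0, 0, 0], [0, 0, 0.02, 0, 0, 0], [0, 0, 0.025, 0, 0, 0], [0, 0, 0.03, 0, 0, 0], [0, 0, 0.03, 0, 0, 0], [0, 0, 0.03, 0, 0, 0]],
  ],
)

```text
time: 9.15
tool_pos: [0.4663, 0.0153, 0.1076]
orientation: [3.141, 0.0, 1.753]
ft_force: [-0.9, 0.2, 6.1]
grip_width: -0.0
grip_force: 2.9
```

Emit:
jog_arm(
  increments=[
    [[0, 0, 0.004, 0, 0, 0], [0, 0, 0.008, 0, 0, 0], [0, 0, 0.012, 0, 0, 0], [0, 0, 0.015, 0, 0, 0], [0, 0, 0.015, 0, 0, 0], [0, 0, 0.015, 0, 0, 0], [0, 0, 0.015, 0, 0, 0], [0, 0, 0.015, 0, 0, 0]],
  ],
)

```text
time: 10.15
tool_pos: [0.4663, 0.0152, 0.1063]
orientation: [3.141, 0.0, 1.753]
ft_force: [-1.1, 0.0, 8.1]
grip_width: 0.0001
grip_force: 3.7
```

Run:
```python
from h import *
st()
c=cam('side');P=cloud(c)
Q=P[262:300,285:325].reshape(-1,3); print('max z near seat',np.sort(Q[np.hypot(Q[:,0]-.478,Q[:,1]+.057)<.03][:,2])[-10:])
```

```text
t 10.15 pos [0.4663 0.0152 0.1063] rpy [3.1413e+00 4.0000e-04 1.7528e+00] F [-1.13  0.03  8.07] T [-0.072  0.321  0.039] w 0.0001447058003631275 3.7313874810934067 q [ 0.121  0.501 -0.328  2.263  0.384  0.427 -0.34 ]
max z near seat [0.09444762 0.09447694 0.09447774 0.09448942 0.09460419 0.09460906
 0.09461091 0.09461658 0.09484511 0.09494062]
```

Emit:
jog_arm(
  increments=[
    [[0, 0, 0.003, 0, 0, 0], [0, 0, 0.006, 0, 0, 0], [0, 0, 0.008, 0, 0, 0], [0, 0, 0.008, 0, 0, 0], [0, 0, 0.008, 0, 0, 0], [0, 0, 0.008, 0, 0, 0], [0, 0, 0.008, 0, 0, 0], [0, 0, 0.008, 0, 0, 0]],
  ],
)

```text
time: 11.2
tool_pos: [0.4663, 0.0152, 0.1055]
orientation: [3.141, 0.0, 1.753]
ft_force: [-1.8, -0.3, 7.3]
grip_width: 0.0002
grip_force: 3.8
```

Run:
```python
from h import *
st()
c=cam('side');P=cloud(c)
Q=P[240:310,270:345].reshape(-1,3); print('max z near seat',np.sort(Q[np.hypot(Q[:,0]-.478,Q[:,1]+.057)<.03][:,2])[-200::20])
```

```text
t 11.2 pos [0.4663 0.0152 0.1055] rpy [3.1412e+00 4.0000e-04 1.7527e+00] F [-1.81 -0.28  7.26] T [-0.055  0.342  0.067] w 0.000240890328256961 3.8003722205758095 q [ 0.119  0.503 -0.327  2.264  0.385  0.425 -0.341]
max z near seat [0.0921771  0.09234665 0.0924767  0.09261087 0.09271055 0.09286894
 0.09302103 0.09324503 0.09363118 0.09412219]
```

Emit:
jog_arm(
  increments=[
    [[0, 0, 0.004, 0, 0, 0], [0, 0, 0.008, 0, 0, 0], [0, 0, 0.01, 0, 0, 0], [0, 0, 0.01, 0, 0, 0], [0, 0, 0.01, 0, 0, 0], [0, 0, 0.01, 0, 0, 0], [0, 0, 0.01, 0, 0, 0], [0, 0, 0.01, 0, 0, 0]],
  ],
)

```text
time: 12.25
tool_pos: [0.4663, 0.0152, 0.1046]
orientation: [3.141, 0.001, 1.753]
ft_force: [-2.5, 0.8, 8.6]
grip_width: -0.0002
grip_force: 4.6
```

Run:
```python
from h import *
st()
c=cam('side');P=cloud(c)
Q=P[240:310,270:345].reshape(-1,3); print('max z near seat',np.sort(Q[np.hypot(Q[:,0]-.478,Q[:,1]+.057)<.03][:,2])[-200::20])
```

```text
t 12.25 pos [0.4663 0.0152 0.1046] rpy [3.1413e+00 5.0000e-04 1.7527e+00] F [-2.52  0.75  8.57] T [-0.006  0.405 -0.053] w -0.00022120502372389728 4.600948831209735 q [ 0.118  0.504 -0.325  2.264  0.387  0.423 -0.343]
max z near seat [0.09231278 0.09245781 0.09259464 0.09280606 0.09291076 0.09304206
 0.0933     0.0935946  0.09391193 0.09419727]
```

Run:
```python
from h import *
c=cam('side');d=cam('top')
a=cv2.resize(c['frame'][215:325,225:385],None,fx=5,fy=5);b=cv2.resize(d['frame'][170:280,350:510],None,fx=3,fy=3)
cv2.imwrite('pics/s2.png',a)
cv2.imwrite('pics/t2.png',b)
```

```text
(no output)
```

View pics/s2.png

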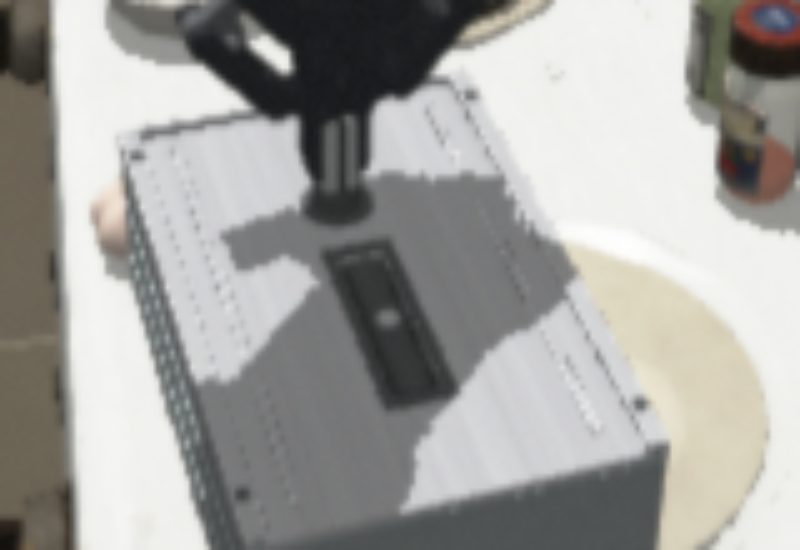

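The fingertips sit centred on the button, at about (340,190), and the bar is still stowed. The force is only about 8.6 N, so I'll press a little further.

Emit:
jog_arm(
  increments=[
    [[0, 0, 0.004, 0, 0, 0], [0, 0, 0.008, 0, 0, 0], [0, 0, 0.01, 0, 0, 0], [0, 0, 0.01, 0, 0, 0], [0, 0, 0.01, 0, 0, 0], [0, 0, 0.01, 0, 0, 0], [0, 0, 0.01, 0, 0, 0], [0, 0, 0.01, 0, 0, 0]],
  ],
)

```text
time: 13.4
tool_pos: [0.4663, 0.0152, 0.1035]
orientation: [3.141, 0.0, 1.753]
ft_force: [-1.5, 0.6, 7.9]
grip_width: -0.0001
grip_force: 3.8
```

Run:
```python
from h import *
st()
c=cam('side');P=cloud(c)
Q=P[240:310,270:345].reshape(-1,3); print('max z near seat',np.sort(Q[np.hypot(Q[:,0]-.478,Q[:,1]+.057)<.03][:,2])[-200::20])
```

```text
t 13.4 pos [0.4663 0.0152 0.1035] rpy [3.1413e+00 4.0000e-04 1.7527e+00] F [-1.47  0.57  7.89] T [-0.09   0.296  0.006] w -0.00011421543180946173 3.8294843584299088 q [ 0.117  0.506 -0.323  2.265  0.388  0.42  -0.344]
max z near seat [0.09391189 0.10633503 0.11987471 0.12289419 0.12346921 0.12394404
 0.12424634 0.12458436 0.12506322 0.1256051 ]
```

It popped up: the bar top is at about 0.124. Next I retreat, and locate the bar more closely on the way.

Emit:
jog_arm(
  increments=[
    [[0, 0, -0.1, 0, 0, 0], [0, 0, -0.3, 0, 0, 0], [0, 0, -0.5, 0, 0, 0], [0, 0, -0.7, 0, 0, 0], [0.2, 0, -0.7, 0, 0, 0], [0.4, 0, -0.7, 0, 0, 0], [0.6, 0, -0.7, 0, 0, 0], [0.6, 0, -0.7, 0, 0, 0]],
  ],
  gripper=0.5,
)

```text
time: 14.45
tool_pos: [0.4552, 0.0756, 0.1733]
orientation: [3.141, -0.001, 1.756]
ft_force: [-0.1, -0.1, 0.2]
grip_width: 0.0426
grip_force: 0.0
```

Run:
```python
from h import *
st()
for n in('top','side'):
    c=cam(n);P=cloud(c);z=P[...,2]
    m=(np.hypot(P[...,0]-.478,P[...,1]+.057)<.055)&(z>.112)&(z<.132)
    Q=P[m]; Q=Q[Q[:,2]>(.119)]; r=cv2.minAreaRect(Q[:,:2].astype(np.float32)*1000); print(n,len(Q),np.median(Q,0),r)
    v,u=np.where(m&(z>.119)); print(onplane(c,cv2.minAreaRect(np.c_[u,v].astype(np.float32))[0],.123))
th=np.radians(10.2)
rel([.478,-.0575,.165],np.pi/2+th)
```

```text
t 14.45 pos [0.4552 0.0756 0.1733] rpy [ 3.1410e+00 -6.0000e-04  1.7559e+00] F [-0.14 -0.08  0.18] T [-0.002 -0.012  0.072] w 0.04257870044407655 0.0 q [ 0.077  0.383 -0.429  2.225  0.285  0.584 -0.378]
top 0 [nan nan nan] ((0.0, 0.0), (0.0, 0.0), 0.0)
[[0.92970415 0.90471021 0.123     ]]
side 206 [ 0.47927409 -0.06228016  0.12396256] ((479.16473388671875, -57.59298324584961), (14.492630004882812, 76.2338638305664), 11.188011169433594)
[[ 0.47928013 -0.06021839  0.123     ]]
rel [-1.331  -0.0139  0.0809] [-0.      0.0001  0.0006]
  return _methods._mean(a, axis=axis, dtype=dtype,
  ret = um.true_divide(
```

Emit:
jog_arm(
  increments=[
    [[-0.13, 0, 0, 0, 0, 0], [-0.26, 0, 0, 0, 0, 0], [-0.4, 0, 0, 0, 0, 0], [-0.53, 0, 0, 0, 0, 0], [-0.66, 0, 0, 0, 0, 0], [-0.8, 0, 0, 0, 0, 0], [-0.93, 0, 0, 0, 0, 0], [-1.0, 0, 0, 0, 0, 0]],
  ],
)

```text
time: 15.55
tool_pos: [0.4736, -0.0251, 0.173]
orientation: [-3.142, 0.0, 1.752]
ft_force: [-0.2, -1.0, -0.6]
grip_width: 0.0429
grip_force: 0.0
```

Emit:
jog_arm(
  increments=[
    [[-0.15, -0.01, 0.02, 0, 0, 0], [-0.28, -0.01, 0.08, 0, 0, 0], [-0.33, -0.01, 0.2, 0, 0, 0], [-0.33, -0.01, 0.35, 0, 0, 0], [-0.33, -0.01, 0.5, 0, 0, 0], [-0.33, -0.01, 0.65, 0, 0, 0], [-0.33, -0.01, 0.75, 0, 0, 0], [-0.33, -0.01, 0.75, 0, 0, 0]],
  ],
)

```text
time: 16.55
tool_pos: [0.4778, -0.0564, 0.0971]
orientation: [-3.14, -0.0, 1.753]
ft_force: [-0.2, -0.4, 0.4]
grip_width: 0.0426
grip_force: 0.0
```

Run:
```python
from h import *
st()
rel([.4785,-.0575,.098],1.752)
```

```text
t 16.55 pos [ 0.4778 -0.0564  0.0971] rpy [-3.1398e+00 -4.0000e-04  1.7534e+00] F [-0.18 -0.43  0.37] T [ 0.044  0.048 -0.006] w 0.042642597955302744 0.0 q [ 0.265  0.53  -0.32   2.236  0.392  0.428 -0.191]
rel [-0.0118  0.0046 -0.009 ] [-0.0003 -0.0001  0.0002]
```

Emit:
jog_arm(
  increments=[
    [[-0.01, 0.005, 0, 0, 0, 0], [-0.01, 0.005, 0, 0, 0, 0], [-0.01, 0.005, 0, 0, 0, 0], [-0.01, 0.005, 0, 0, 0, 0], [-0.01, 0.005, 0, 0, 0, 0], [-0.01, 0.005, 0, 0, 0, 0], [-0.01, 0.005, 0, 0, 0, 0], [-0.01, 0.005, 0, 0, 0, 0]],
  ],
  gripper=0,
  squeeze=40,
)

```text
time: 17.55
tool_pos: [0.4804, -0.0576, 0.0983]
orientation: [3.139, 0.0, 1.753]
ft_force: [4.7, -0.1, 3.6]
grip_width: 0.0129
grip_force: 43.0
```

Run:
```python
from h import *
st()
```

```text
t 17.55 pos [ 0.4804 -0.0576  0.0983] rpy [3.1390e+00 2.0000e-04 1.7527e+00] F [ 4.67 -0.12  3.59] T [-0.014 -0.925 -0.015] w 0.012947801167388731 42.96243131160736 q [ 0.268  0.529 -0.321  2.233  0.392  0.429 -0.189]
```

Emit:
jog_arm(
  increments=[
    [[0, 0.02, 0, 0, 0, 0], [0, 0.02, 0, 0, 0, 0.01], [0, 0.02, 0, 0, 0, 0.03], [0, 0.02, 0, 0, 0, 0.055], [0, 0.02, 0, 0, 0, 0.08], [0, 0.02, 0, 0, 0, 0.105], [0, 0.02, 0, 0, 0, 0.125], [0, 0.02, 0, 0, 0, 0.14]],
  ],
  squeeze=100,
)

```text
time: 18.55
tool_pos: [0.4801, -0.0574, 0.0977]
orientation: [-3.14, 0.002, 0.87]
ft_force: [2.6, -0.0, 3.6]
grip_width: 0.0125
grip_force: 102.8
```

Run:
```python
from h import *
st()
```

```text
t 18.55 pos [ 0.4801 -0.0574  0.0977] rpy [-3.1403e+00  1.5000e-03  8.7030e-01] F [ 2.58 -0.01  3.59] T [-0.021 -0.497  0.181] w 0.012491503526437346 102.75784313678741 q [ 0.089  0.516 -0.085  2.238  0.11   0.393 -0.787]
```

Emit:
jog_arm(
  increments=[
    [[0, 0, 0, 0, 0, 0.005], [0, 0, 0, 0, 0, 0.01], [0, 0, 0, 0, 0, 0.014], [0, 0, 0, 0, 0, 0.018], [0, 0, 0, 0, 0, 0.022], [0, 0, 0, 0, 0, 0.022], [0, 0, 0, 0, 0, 0.022], [0, 0, 0, 0, 0, 0.022]],
  ],
)

```text
time: 19.55
tool_pos: [0.4801, -0.0573, 0.0978]
orientation: [-3.14, 0.001, 0.735]
ft_force: [-1.7, -0.9, 3.5]
grip_width: 0.0123
grip_force: 102.8
```

Run:
```python
from h import *
st()
```

```text
t 19.55 pos [ 0.4801 -0.0573  0.0978] rpy [-3.1404e+00  1.3000e-03  7.3470e-01] F [-1.66 -0.94  3.54] T [-0.073  0.217  0.149] w 0.012343593384992671 102.75834739208221 q [ 0.063  0.516 -0.05   2.239  0.065  0.39  -0.877]
```

Emit:
jog_arm(
  increments=[
    [[0, 0, 0, 0, 0, 0.004], [0, 0, 0, 0, 0, 0.008], [0, 0, 0, 0, 0, 0.012], [0, 0, 0, 0, 0, 0.014], [0, 0, 0, 0, 0, 0.014], [0, 0, 0, 0, 0, 0.014], [0, 0, 0, 0, 0, 0.014], [0, 0, 0, 0, 0, 0.014]],
  ],
)

```text
time: 20.55
tool_pos: [0.4803, -0.0573, 0.0978]
orientation: [-3.141, 0.001, 0.647]
ft_force: [-4.6, -0.8, 3.2]
grip_width: 0.0122
grip_force: 102.8
```

Run:
```python
from h import *
st()
```

```text
t 20.55 pos [ 0.4803 -0.0573  0.0978] rpy [-3.1407e+00  1.2000e-03  6.4680e-01] F [-4.6  -0.75  3.18] T [-0.132  0.876  0.117] w 0.012235347771996185 102.77497708797455 q [ 0.045  0.516 -0.026  2.24   0.035  0.388 -0.934]
```

Emit:
jog_arm(
  increments=[
    [[-0.008, -0.006, 0, 0, 0, 0.004], [-0.008, -0.006, 0, 0, 0, 0.008], [-0.008, -0.006, 0, 0, 0, 0.012], [-0.008, -0.006, 0, 0, 0, 0.014], [-0.008, -0.006, 0, 0, 0, 0.014], [-0.008, -0.006, 0, 0, 0, 0.014], [-0.008, -0.006, 0, 0, 0, 0.014], [-0.008, -0.006, 0, 0, 0, 0.014]],
  ],
)

```text
time: 21.55
tool_pos: [0.4802, -0.0573, 0.098]
orientation: [3.141, -0.0, 0.559]
ft_force: [-3.0, -1.4, 3.4]
grip_width: 0.0124
grip_force: 102.8
```

Run:
```python
from h import *
st()
```

```text
t 21.55 pos [ 0.4802 -0.0573  0.098 ] rpy [ 3.1415e+00 -3.0000e-04  5.5890e-01] F [-2.98 -1.37  3.45] T [-0.143  0.62   0.058] w 0.012410075654596467 102.76388704776764 q [ 0.028  0.515 -0.003  2.242  0.004  0.384 -0.991]
```

Emit:
jog_arm(
  increments=[
    [[-0.003, -0.003, 0, 0, 0, 0.004], [-0.003, -0.003, 0, 0, 0, 0.008], [-0.003, -0.003, 0, 0, 0, 0.012], [-0.003, -0.003, 0, 0, 0, 0.014], [-0.003, -0.003, 0, 0, 0, 0.014], [-0.003, -0.003, 0, 0, 0, 0.014], [-0.003, -0.003, 0, 0, 0, 0.014], [-0.003, -0.003, 0, 0, 0, 0.014]],
  ],
)

```text
time: 22.55
tool_pos: [0.4801, -0.0572, 0.0981]
orientation: [3.141, -0.001, 0.471]
ft_force: [-0.6, -1.0, 4.2]
grip_width: 0.0121
grip_force: 102.8
```

Run:
```python
from h import *
st()
```

```text
t 22.55 pos [ 0.4801 -0.0572  0.0981] rpy [ 3.1411e+00 -9.0000e-04  4.7090e-01] F [-0.63 -1.    4.2 ] T [-0.228  0.153  0.069] w 0.01208698222721049 102.75598704814911 q [ 0.01   0.515  0.02   2.243 -0.026  0.383 -1.049]
```

Emit:
jog_arm(
  increments=[
    [[0, 0, 0, 0, 0, 0.004], [0, 0, 0, 0, 0, 0.008], [0, 0, 0, 0, 0, 0.012], [0, 0, 0, 0, 0, 0.014], [0, 0, 0, 0, 0, 0.014], [0, 0, 0, 0, 0, 0.014], [0, 0, 0, 0, 0, 0.014], [0, 0, 0, 0, 0, 0.014]],
  ],
)

```text
time: 23.55
tool_pos: [0.48, -0.0572, 0.0981]
orientation: [3.141, -0.001, 0.383]
ft_force: [0.9, -2.0, 3.6]
grip_width: 0.0124
grip_force: 102.8
```

Run:
```python
from h import *
st()
```

```text
t 23.55 pos [ 0.48   -0.0572  0.0981] rpy [ 3.1413e+00 -7.0000e-04  3.8300e-01] F [ 0.91 -2.03  3.65] T [-0.268 -0.211  0.118] w 0.012357659470220694 102.76586294174194 q [-0.007  0.515  0.043  2.244 -0.056  0.382 -1.106]
```

Emit:
jog_arm(
  increments=[
    [[0, 0, 0, 0, 0, 0.004], [0, 0, 0, 0, 0, 0.008], [0, 0, 0, 0, 0, 0.012], [0, 0, 0, 0, 0, 0.014], [0, 0, 0, 0, 0, 0.014], [0, 0, 0, 0, 0, 0.014], [0, 0, 0, 0, 0, 0.014], [0, 0, 0, 0, 0, 0.014]],
  ],
)

```text
time: 24.55
tool_pos: [0.4799, -0.0571, 0.0981]
orientation: [3.141, -0.001, 0.295]
ft_force: [1.4, -1.5, 3.5]
grip_width: 0.0126
grip_force: 102.8
```

Run:
```python
from h import *
st()
c=cam('side');cv2.imwrite('pics/s3.png',cv2.resize(c['frame'][200:320,240:380],None,fx=5,fy=5))
```

```text
t 24.55 pos [ 0.4799 -0.0571  0.0981] rpy [ 3.1414e+00 -6.0000e-04  2.9510e-01] F [ 1.4  -1.47  3.45] T [-0.255 -0.581  0.402] w 0.012622144429133432 102.80582964420319 q [-0.025  0.516  0.066  2.245 -0.087  0.382 -1.163]
```

View pics/s3.png

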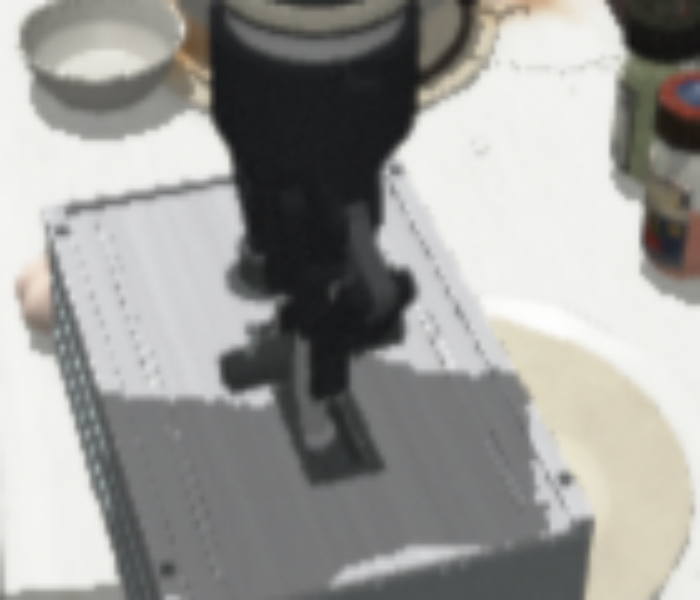

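The bar has turned crosswise with the gripper (its end is at about (245,365)), and the torque rises to 0.40 N m, so it has reached the stop. I'll firm it up slightly.

Emit:
jog_arm(
  increments=[
    [[0, 0, 0, 0, 0, 0.002], [0, 0, 0, 0, 0, 0.004], [0, 0, 0, 0, 0, 0.006], [0, 0, 0, 0, 0, 0.006], [0, 0, 0, 0, 0, 0.006], [0, 0, 0, 0, 0, 0.006], [0, 0, 0, 0, 0, 0.006], [0, 0, 0, 0, 0, 0.006]],
  ],
)

```text
time: 25.6
tool_pos: [0.4799, -0.0572, 0.098]
orientation: [3.141, -0.0, 0.257]
ft_force: [3.0, -1.7, 3.1]
grip_width: 0.0122
grip_force: 102.8
```

Run:
```python
from h import *
s=st()
M=R.from_euler('xyz',s['orientation']);th=np.radians(10.4)
print('slide 10mm in tool',M.inv().apply([np.sin(th)*.1,-np.cos(th)*.1,0]))
```

```text
t 25.6 pos [ 0.4799 -0.0572  0.098 ] rpy [ 3.1415e+00 -4.0000e-04  2.5740e-01] F [ 2.96 -1.74  3.07] T [-0.221 -0.846  0.573] w 0.012245928348366667 102.8460019826889 q [-0.032  0.517  0.076  2.245 -0.1    0.382 -1.187]
slide 10mm in tool [-7.57882311e-03  9.97123933e-02  7.90974340e-06]
```

Emit:
jog_arm(
  increments=[
    [[0, 0, 0, 0, 0, -0.008], [-0.004, 0.05, 0, 0, 0, -0.008], [-0.011, 0.15, 0, 0, 0, -0.008], [-0.022, 0.29, 0, 0, 0, -0.008], [-0.033, 0.44, 0, 0, 0, -0.008], [-0.045, 0.59, 0, 0, 0, -0.008], [-0.055, 0.73, 0, 0, 0, -0.008], [-0.061, 0.8, 0, 0, 0, -0.008]],
  ],
)

```text
time: 26.6
tool_pos: [0.4935, -0.1338, 0.0977]
orientation: [-3.138, 0.001, 0.308]
ft_force: [2.8, 4.3, 3.7]
grip_width: 0.0122
grip_force: 102.8
```

Run:
```python
from h import *
s=st()
M=R.from_euler('xyz',s['orientation']);th=np.radians(10.4);p=np.array(s['tool_pos'])[:2]-[.4799,-.0572];print(np.linalg.norm(p),np.degrees(np.arctan2(p[0],-p[1])))
print('slide in tool',M.inv().apply([np.sin(th)*.1,-np.cos(th)*.1,0]))
```

```text
t 26.6 pos [ 0.4935 -0.1338  0.0977] rpy [-3.1375e+00  9.0000e-04  3.0840e-01] F [2.79 4.33 3.66] T [ 1.143 -0.699  0.278] w 0.01224037315347239 102.83113896846771 q [ 0.146  0.539  0.043  2.182 -0.062  0.424 -1.023]
0.07776312254765727 10.05295515674352
slide in tool [-0.0126573   0.09919495 -0.0003932 ]
```

Emit:
jog_arm(
  increments=[
    [[-0.004, 0.03, 0, 0, 0, 0], [-0.008, 0.06, 0, 0, 0, 0], [-0.01, 0.08, 0, 0, 0, 0], [-0.012, 0.1, 0, 0, 0, 0], [-0.014, 0.11, 0, 0, 0, 0], [-0.015, 0.12, 0, 0, 0, 0], [-0.017, 0.13, 0, 0, 0, 0], [-0.017, 0.13, 0, 0, 0, 0]],
  ],
)

```text
time: 27.6
tool_pos: [0.4957, -0.1461, 0.0977]
orientation: [-3.138, 0.001, 0.309]
ft_force: [2.6, 8.3, 3.7]
grip_width: 0.0126
grip_force: 102.7
```

Run:
```python
from h import *
s=st()
p=np.array(s['tool_pos'])[:2]-[.4799,-.0572];print(np.linalg.norm(p),np.degrees(np.arctan2(p[0],-p[1])))
```

```text
t 27.6 pos [ 0.4957 -0.1461  0.0977] rpy [-3.1377e+00  1.2000e-03  3.0940e-01] F [2.6  8.33 3.74] T [ 1.674 -0.661  0.278] w 0.012638506686456817 102.72872686386108 q [ 0.17   0.543  0.042  2.17  -0.058  0.432 -1.003]
0.09030363843677831 10.057234823087455
```

Emit:
jog_arm(
  increments=[
    [[0, -0.015, 0, 0, 0, 0], [0, -0.015, 0, 0, 0, 0], [0, -0.015, 0, 0, 0, 0], [0, -0.015, 0, 0, 0, 0], [0, -0.015, 0, 0, 0, 0], [0, -0.015, 0, 0, 0, 0], [0, -0.015, 0, 0, 0, 0], [0, -0.015, 0, 0, 0, 0]],
  ],
  gripper=0.45,
)

```text
time: 28.6
tool_pos: [0.496, -0.1475, 0.098]
orientation: [-3.142, -0.0, 0.308]
ft_force: [-0.6, 0.4, 0.0]
grip_width: 0.0384
grip_force: 0.0
```

Emit:
jog_arm(
  increments=[
    [[0, 0, -0.1, 0, 0, 0], [0, 0, -0.25, 0, 0, 0], [0, 0, -0.4, 0, 0, 0], [0, 0, -0.55, 0, 0, 0], [0, 0, -0.7, 0, 0, 0], [0, 0, -0.85, 0, 0, 0], [0, 0, -1.0, 0, 0, 0], [0, 0, -1.0, 0, 0, 0]],
  ],
)

```text
time: 29.6
tool_pos: [0.4969, -0.1478, 0.1994]
orientation: [3.14, -0.002, 0.308]
ft_force: [-0.1, -0.8, -0.2]
grip_width: 0.0381
grip_force: 0.0
```

Emit:
jog_arm(
  increments=[
    [[0, 0.12, 0, 0, 0, 0], [0, 0.25, 0, 0, 0, 0], [0, 0.4, 0, 0, 0, 0], [0, 0.55, 0, 0, 0, 0], [0, 0.7, 0, 0, 0, 0], [0, 0.85, 0, 0, 0, 0], [0, 1.0, 0, 0, 0, 0], [0, 1.0, 0, 0, 0, 0]],
  ],
)

```text
time: 30.6
tool_pos: [0.5265, -0.2446, 0.1981]
orientation: [3.141, -0.0, 0.305]
ft_force: [-0.6, -0.4, -0.4]
grip_width: 0.0384
grip_force: 0.0
```

Run:
```python
from h import *
st()
c=cam('top');cv2.imwrite('pics/t3.png',c['frame'])
P=cloud(c);z=P[...,2]; m=(np.hypot(P[...,0]-.4955,P[...,1]+.146)<.06)&(z>.114)&(z<.13); print(cv2.minAreaRect(P[m][:,:2].astype(np.float32)*1000) if m.any() else 0)
```

```text
t 30.6 pos [ 0.5265 -0.2446  0.1981] rpy [ 3.1406e+00 -2.0000e-04  3.0550e-01] F [-0.6  -0.42 -0.44] T [0.015 0.002 0.032] w 0.0384464363932311 0.0 q [ 0.3    0.452  0.077  1.972 -0.05   0.718 -0.859]
((493.96185302734375, -144.74826049804688), (74.14463806152344, 15.615686416625977), 22.795583724975586)
```

View pics/t3.png

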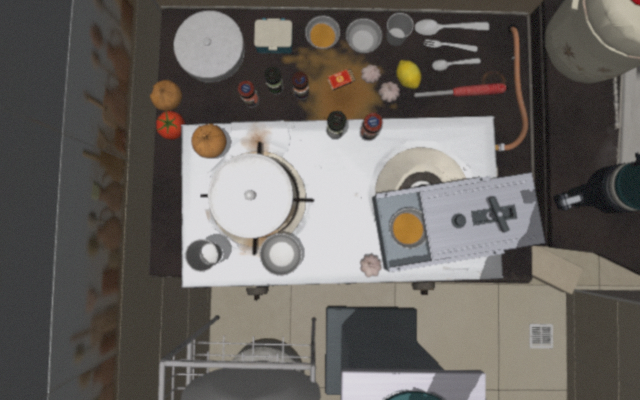

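The lid is open with the bar turned crosswise at about (494,213). The neighbouring objects haven't moved and the arm is clear.

```bash
python3 -c "
from workcell import ctrl
print(ctrl.sign_off())"
```

```text
the job is handed in; nothing more can be done
None
```

The chest is open and the job is handed in at about 31 s: button pressed with about 9 N, T-handle turned clockwise to its stop (0.57 N m, not forced), lid slid about 90 mm to its end stop, handle released, and nothing around the chest looks moved. The verdict wasn't shown.

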